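# Turn the pill case over between its sloping stands

## Robot

A 6-joint arm with a two-finger parallel gripper is mounted at the origin on a cart in front of the work surface, level with it; the furniture and walls round the work are solid. World frame = base frame: x ahead of the robot, y to its left, z up, the work surface at z = 0. Lengths are in m, angles in rad, forces in N, time in s.
With the tool pointing down it reaches from about 0.25 to 0.725 m from the base axis. Payload 4 kg.
Tool frame: the origin (TCP) lies at the very end of the fingers, on their centre line; the grasp point (between the pads) lies 19 mm behind it; z points along the fingers, y is the line along which they close (so a half turn about z gives the same grasp; the last joint's range is limited). The gripper opens to 85 mm and grips with 20 to 120 N. Pads are 22 mm wide; open, the fingers measure 114 mm over their backs; the gripper's body (76 mm by 85 mm) begins 54 mm behind the grasp point. The pads swing forward as they close: fully open they stand 13 mm farther back than shut.
Start: joints at [1.205, 0.241, 0.005, 1.335, 0, 1.571], TCP at [0.179, 0.467, 0.231] pointing down, gripper open.
Joint ranges: [-2.72, 2.72], [-1.05, 1.87], [-1.09, 1.28], [-1.99, 2.15], [-1.42, 1.44], [-3.14, 3.14]. Speed limits (rad/s): [2.79, 2.79, 3.14, 3.14, 3.14, 3.14].

## Interface

Orientations are given as a 3x3 rotation matrix whose columns are the frame's x, y, z axes.
In Python, from station import bot, grab_frame, get_calibration gives the robot as it stands.
- The arm moves only by the tool jog_arm, never from a script. Its argument "commands" is a list of rows, each an object with "gripper": the opening, from 0 (shut) to 1 (fully open); "xyz": the shift along the world's x, y, z in units of 40 mm (1.0 is 40 mm), a list of three; "rotation": the turn, a rotation vector about the world's x, y, z in units of 8 degrees (1.0 is 8 degrees), a list of three. In form: [{"gripper": gripper, "xyz": [tx, ty, tz], "rotation": [wx, wy, wz]}, ...]. A call has 1 to 10 rows; each row is the pose to reach, as a shift and turn from the pose commanded when the call began; what a row does not reach only later rows make up. A row lasts 1/10 s, in which the tool goes at most 50 mm and 8.59 degrees, less where a joint would pass 70% of its speed; a pose out of reach is approached as far as the arm can. A call with a gripper value outside its range is refused whole. The fingers move at their own pace and stop on an object; the grip force is fixed at half the most. Time passes only in rows, so rows that repeat a pose let the fingers close. It gives the time, the measured TCP pose, the force, the opening and the grip force at its end, in the units of the state.
- bot.get_obs(): the state, without advancing time (a new reading comes with each control period).
- grab_frame(name): name is "scene" or "top" or "wrist"; returns the picture (384x512x3 uint8, blue, green, red); there is no depth.
- get_calibration(name): a dict with "vfov" (degrees; the focal length in pixels is half the picture's height over the tangent of half this angle, whatever the lens; pixels are square), "cx", "cy" (the principal point, pixels), "extrinsics" (4x4, takes a point from world to camera coordinates). Camera axes: x right, y up, looking along -z (the intrinsics and any distortion apply to the point x, -y, -z); pixel columns grow to the right and rows downward; lengths in m; the calibration is good to about 2 mm. A picture is of the moment at which its call begins: read the wrist's pose just before it. get_calibration takes no time and is no camera call; for the wrist camera it gives the pose at the moment of the call.
- bot.sign_off(): hands the job in; it is judged then, once.
The state is a dict: "clock": time; "qpos": joint angles; "qvel": joint speeds; "effort": joint torques, N m; "eef_pos": TCP position; "eef_rot": TCP orientation; "force": force on the tool from outside, world axes, zero at the start; "moment": the same for the moment, N m; "gripper_width": finger opening in m; "finger_force": force on a finger pad.
Only numpy, scipy, OpenCV 4.12 (cv2) and the standard library are available. Lean on these libraries where they do the work, as an engineer would, in place of code of your own. Each camera call takes 0.05 s, during which the arm holds its last target. There are 200 camera calls.

## Task

First move the pill bottle that blocks the empty sloping stand, and leave it upright on the worktop at least 12 cm from that stand's middle. Then lift the closed pill case off the other stand, pinching its loose lid and base together so that they never come apart, turn it over in the air and leave it closed, lid underneath, fully home in the empty stand, so that the lozenges lie in the lid for counting. Leave the shaker and the sugar jar where they are.

Things in the scene. Friction and masses are not known exactly. Their poses are not given: they have to be found in the camera images.
- case_base: Base of the white plastic pill case: tray 86 x 86 x 30 mm, 4 mm walls, about 90 g, lozenges inside. Origin: centre of the CLOSED case (96 x 96 x 34 mm overall). z from base to lid, square to the 96 x 96 faces (base bottom at z -17 mm, lid top at +17). At the start z is 45 deg from vertical, up and away from the robot; x points down the stand's slope, y is level
- case_lid: Lid of the case, same plastic: 96 x 96 mm, top 4 mm thick, 14 mm skirt hanging loosely round the narrower base (2 mm play each side, no latch), ribs on two sides, about 50 g. Closed, its origin and axes are those of case_base
- stand_a: Wooden stand holding the case at the start, fixed, same shape as stand_b. Origin on its underside, x the way its seat runs down (away from the robot), y across. The 45 deg seat plate carries only the lower half of the case: the upper half (case x -48 to 0 mm) sticks out, free for fingers above and below, coming along the slope
- stand_b: The empty stand, fixed. Stands may be either way round, turned up to 0.3 rad. Foot x -35 to 65 mm, 124 mm wide, 8 mm high. 45 deg seat plate from x -14, z 48 mm down to an inner corner at x 20, z 14 mm; there a ledge stands square to it, 32 mm out. Side cheeks, 16 mm high, 108 mm apart (6 mm free each side of the case)
- stand_b_seat (a point): Centre of the closed case when fully home in stand_b (flat on the seat plate, lower edge on the ledge, either way up): x -2, z 60 mm in stand_b's frame. Axes as stand_b
- stray_bottle: Capped pill bottle, 50 mm diameter, 105 mm high, about 80 g, upright on the worktop, 70 to 85 mm in front (-x) of stand_b's origin, up to 20 mm to a side. Origin at the centre of its underside, z up
- pepper_shaker: Shaker with a dark cap, 41 mm diameter, 98 mm high, upright between the stands; loose bystander. Origin at the centre of its underside
- sugar_jar: White lidded canister, 71 mm diameter, 92 mm high, behind the shaker; loose bystander. Origin at the centre of its underside. The worktop from x 0.40 to 0.60 m, y -0.38 to 0.22 m holds nothing but the listed things; jars and boxes up to 105 mm high stand behind x 0.64
There are look-alikes about, which are no part of the job. Leave any red look-alike of the stray_bottle alone.

How it is judged:
On the way, in this order (a step that is already met when the one before it is completed fails the run):
1. the bottle stands upright and released on the worktop, at least 12 cm from the middle of the empty stand (horizontal distance between stray_bottle and stand_b above 0.12 m and angle between stray_bottle's own z axis and vertical below 0.12 rad and height (world z) of stray_bottle below 0.01 m and linear speed of stray_bottle below 0.02 m/s and contact force between the fingers and stray_bottle below 0.1 N), for 0.2 s.
2. the closed case is lifted off the stands and turned over, lid below (height (world z) of case_base above 0.1 m and angle between case_base's own z axis and vertical above 2 rad and distance between case_lid and case_base below 0.008 m and angle between the z axis of case_lid and the z axis of case_base, either way round below 0.12 rad), for 0.1 s.
At the end, for the whole second after the job is handed in: Case at rest, closed (lid within 8 mm, 0.12 rad of its place), lid below (base z axis 2.2 to 2.52 rad from vertical, square to stand_b's y within 0.12 rad), centre within 12 mm of stand_b_seat; bottle released, upright on the worktop, at rest, 0.12 m or more from stand_b (all of step 1 and distance between case_base and stand_b_seat below 0.012 m and angle between case_base's own z axis and vertical between 2.2 and 2.52 rad and angle between the z axis of case_base and the y axis of stand_b, either way round above 1.45 rad and linear speed of case_base below 0.02 m/s and angular speed of case_base below 0.2 rad/s and distance between case_lid and case_base below 0.008 m and angle between the z axis of case_lid and the z axis of case_base, either way round below 0.12 rad); the robot touches nothing.
It fails at once if lid and base come apart (by more than 12 mm, or 0.25 rad) (distance between case_lid and case_base above 0.012 m or angle between the z axis of case_lid and the z axis of case_base, either way round above 0.25 rad).
It fails at once if the bottle is knocked over (tilted more than 0.6 rad) (angle between stray_bottle's own z axis and vertical above 0.6 rad).
It fails at once if the shaker or the sugar jar is moved more than 25 mm or tipped over 0.3 rad (distance of any of pepper_shaker, sugar_jar from where it was at the start of the episode above 0.025 m or angle between any of pepper_shaker, sugar_jar's own z axis and vertical above 0.3 rad).
It also fails if it takes over 61 s, if anything falls off the work surface, if the arm or the gripper's body presses on something with over 40 N, if the wrist force passes 120 N, or if a joint passes its speed limit or range.

## Working session

There is one attempt and no reset: what is moved stays moved. The work goes in short steps, Python scripts to look and compute and a tool call to move; the robot and the scene stay as the last step left them, time stands still between calls to the robot, and variables do not carry over. Pictures are saved under pics/ and viewed, at most 10 in all, crops included, and the job is handed in when it is done.

Besides the shell and the picture viewer there is one more tool, called after "Request:" by a JSON object that holds its "op" and its "data", one argument or row to a line. jog_arm: Moves the arm, as the interface text tells. Its arguments: {"type":"object","properties":{"commands":{"type":"array"}},"required":["commands"]}

```bash
ls; mkdir -p pics
python3 - <<'E'
from station import bot, grab_frame, get_calibration
import cv2,numpy as np
for n in ["scene","top"]:
    im=grab_frame(n); cv2.imwrite(f"pics/{n}0.png",im); c=get_calibration(n)
    print(n,{k:(np.round(v,4).tolist() if k=="extrinsics" else v) for k,v in c.items()})
s,t=cv2.imread("pics/scene0.png"),cv2.imread("pics/top0.png")
cv2.imwrite("pics/s0.png",cv2.resize(s,(800,600),interpolation=cv2.INTER_CUBIC));cv2.imwrite("pics/t0.png",cv2.resize(t,(800,600),interpolation=cv2.INTER_CUBIC))
print(bot.get_obs())
E
```

```text
pics
scene {'vfov': 50.836267169858914, 'cx': 257.8454202003136, 'cy': 191.91618612654761, 'extrinsics': [[0.5409, -0.841, -0.0132, -0.3312], [0.5987, 0.3739, 0.7083, -0.3113], [-0.5908, -0.391, 0.7058, -0.6766], [0.0, 0.0, 0.0, 1.0]]}
top {'vfov': 55.122080553231605, 'cx': 260.0153777854398, 'cy': 190.15709785572898, 'extrinsics': [[0.0036, -0.9998, 0.0207, -0.0896], [0.9944, 0.0057, 0.106, -0.5273], [-0.1061, 0.0202, 0.9942, -0.876], [0.0, 0.0, 0.0, 1.0]]}
{'clock': 0.1, 'qpos': array([1.20498554e+00, 2.41391068e-01, 3.86288349e-03, 1.33521739e+00,
       1.06143737e-05, 1.57080892e+00]), 'qvel': array([-0.0005755 , -0.00178863,  0.0023623 ,  0.00123564,  0.00128969,
        0.00080001]), 'effort': array([-2.46921891e-04, -3.73138297e+01,  2.53009862e+01,  1.08578833e-02,
       -9.27419336e-06, -1.91834567e-05]), 'eef_pos': array([0.17864587, 0.46638458, 0.23047681]), 'eef_rot': array([[-9.33829534e-01,  3.57717628e-01, -7.07168975e-04],
       [ 3.57718327e-01,  9.33827767e-01, -1.81647245e-03],
       [ 1.05898096e-05, -1.94924292e-03, -9.99998100e-01]]), 'force': array([-0.56791358,  0.20284588, -0.35594588]), 'moment': array([ 0.05092002,  0.00561175, -0.06274849]), 'finger_force': 0.0, 'gripper_width': 0.08549713873742008}
```

View pics/s0.png

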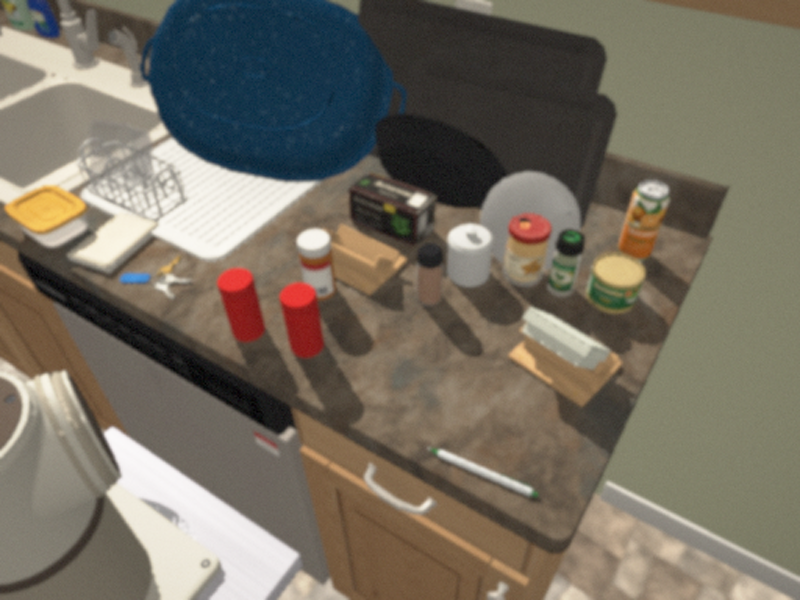

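View pics/t0.png

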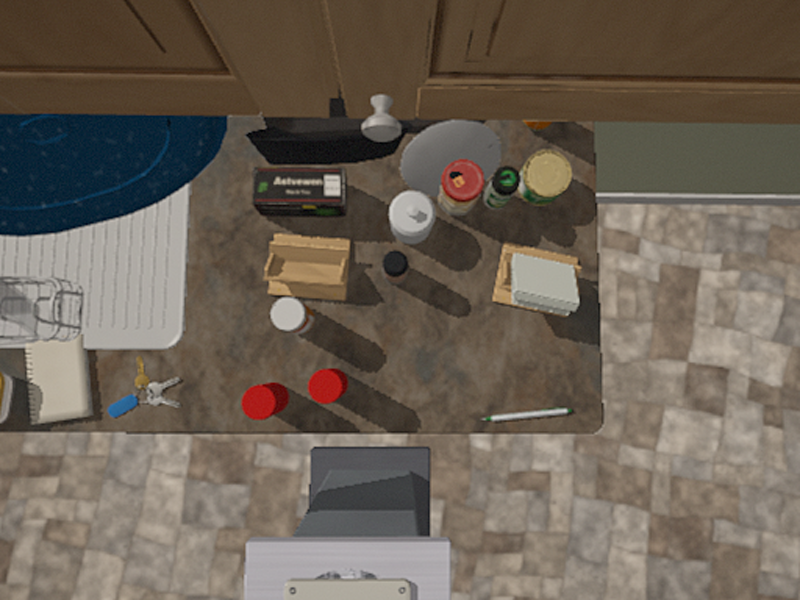

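Scene view (800x600): candidates for the bottle are the white-capped amber bottle at (315,265), red cylinders at (243,305) and (302,320), the white canister at (469,255, the sugar jar), and the shaker at (430,275). By the description it is the white-capped bottle in front of the empty stand (365,260), at top view (290,314). The case is on the stand at top (540,280).

```bash
cat > h.py <<'E'
import numpy as np,cv2
from station import bot,grab_frame,get_calibration
def K(c):
    return 192/np.tan(np.radians(c["vfov"])/2)
def ray(c,p):
    f=K(c);E=np.array(c["extrinsics"]);R,t=E[:3,:3],E[:3,3]
    d=np.array([(p[0]-c["cx"])/f,-(p[1]-c["cy"])/f,-1.])
    return -R.T@t, R.T@d/np.linalg.norm(d)
def onz(c,p,z):
    o,d=ray(c,p); return o+d*(z-o[2])/d[2]
def tri(rs):
    A=np.zeros((3,3));b=np.zeros(3)
    for o,d in rs:
        P=np.eye(3)-np.outer(d,d);A+=P;b+=P@o
    x=np.linalg.solve(A,b); return x,[np.linalg.norm(np.cross(x-o,d)) for o,d in rs]
def proj(c,X):
    E=np.array(c["extrinsics"]);q=E[:3,:3]@np.asarray(X)+E[:3,3];f=K(c)
    return np.array([c["cx"]+f*q[0]/-q[2],c["cy"]-f*q[1]/-q[2]])
E
python3 - <<'E'
from h import *
ct,cs=get_calibration("top"),get_calibration("scene")
t,s=cv2.imread("pics/top0.png"),cv2.imread("pics/scene0.png")
def blob(im,p,lo,hi,r=25):
    h=cv2.cvtColor(im,cv2.COLOR_BGR2HSV);m=cv2.inRange(h,lo,hi);w=np.zeros_like(m);cv2.circle(w,p,r,255,-1)
    n,l,st,ce=cv2.connectedComponentsWithStats(m&w); i=1+np.argmax(st[1:,4]);return ce[i],st[i]
for nm,im,p in [("bt",t,(185,200)),("bs",s,(201,153))]:
    print(nm,blob(im,p,(0,0,140),(180,50,255),16))
a=blob(t,(185,200),(0,0,140),(180,50,255),16)[0]
b=blob(s,(201,153),(0,0,140),(180,50,255),16)[0]
print("cap centre~",tri([ray(ct,a),ray(cs,b)]), "on z .105",onz(ct,a,.105), onz(cs,b,.1))
for nm,p,z in [("red1",(165,257),.1),("red2",(210,246),.1),("shaker",(253,169),.098),("jar",(263,139),.092),("standB c",(198,172),.02),("case c",(349,182),.07),("free",(262,218),0)]:
    print(nm,onz(ct,p,z).round(3))
cv2.imwrite("pics/bcrop.png",cv2.resize(np.hstack([s[130:230,130:230],t[140:240,140:240]]),(800,400),interpolation=cv2.INTER_CUBIC))
E
```

```text
bt (array([183.39118457, 200.36363636]), array([173, 190,  22,  22, 363], dtype=int32))
bs (array([199.96706587, 154.44311377]), array([189, 145,  23,  20, 334], dtype=int32))
cap centre~ (array([0.49738481, 0.08602049, 0.09620495]), [np.float64(0.001684674208532164), np.float64(0.0016846742085322823)]) on z .105 [0.49565032 0.08569642 0.105     ] [0.49492354 0.0813392  0.1       ]
red1 [0.37  0.124 0.1  ]
red2 [0.395 0.025 0.1  ]
shaker [ 0.569 -0.07   0.098]
jar [ 0.64  -0.092  0.092]
standB c [0.573 0.067 0.02 ]
case c [ 0.544 -0.297  0.07 ]
free [ 0.46  -0.093  0.   ]
```

View pics/bcrop.png

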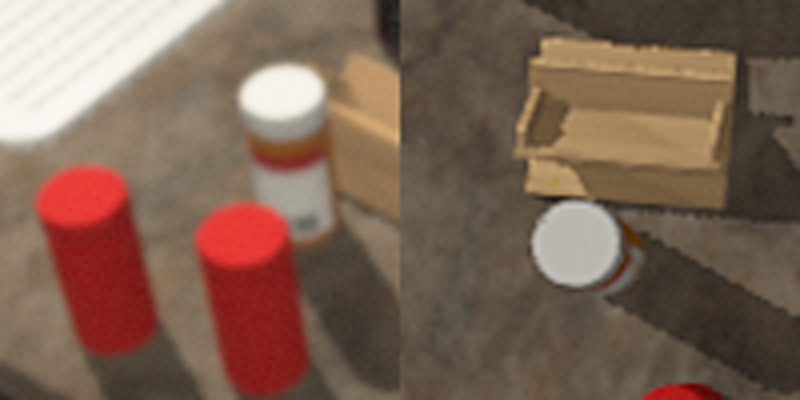

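Crop: the white cap and amber body with white label confirm it's the right bottle (cap centre at top pixel (183,200), ~(0.496, 0.086)). The red ones are decoys.

Request:
{"op": "jog_arm", "data": {
  "commands": [
    {"gripper":1,"xyz":[7.9,-9.5,0.4],"rotation":[0,0,2.6]},
    {"gripper":1,"xyz":[7.9,-9.5,0.4],"rotation":[0,0,2.6]},
    {"gripper":1,"xyz":[7.9,-9.5,0.4],"rotation":[0,0,2.6]},
    {"gripper":1,"xyz":[7.9,-9.5,0.4],"rotation":[0,0,2.6]},
    {"gripper":1,"xyz":[7.9,-9.5,0.4],"rotation":[0,0,2.6]},
    {"gripper":1,"xyz":[7.9,-9.5,0.4],"rotation":[0,0,2.6]},
    {"gripper":1,"xyz":[7.9,-9.5,0.4],"rotation":[0,0,2.6]},
    {"gripper":1,"xyz":[7.9,-9.5,0.4],"rotation":[0,0,2.6]},
    {"gripper":1,"xyz":[7.9,-9.5,0.4],"rotation":[0,0,2.6]},
    {"gripper":1,"xyz":[7.9,-9.5,0.4],"rotation":[0,0,2.6]}
  ]
}}

```text
clock: 1.1
eef_pos: [0.4927, 0.0885, 0.2469]
eef_rot: [[-1.0, 0.003, -0.001], [0.003, 1.0, 0.0], [0.001, 0.0, -1.0]]
force: [1.5, 0.7, -0.1]
gripper_width: 0.0857
finger_force: 0.0
```

Request:
{"op": "jog_arm", "data": {
  "commands": [
    {"gripper":1,"xyz":[0,0,0],"rotation":[0,0,0]},
    {"gripper":1,"xyz":[0,0,0],"rotation":[0,0,0]}
  ]
}}

```text
clock: 1.3
eef_pos: [0.492, 0.0893, 0.2463]
eef_rot: [[-1.0, 0.006, -0.002], [0.006, 1.0, 0.0], [0.002, 0.0, -1.0]]
force: [0.5, 0.1, 0.1]
gripper_width: 0.0856
finger_force: 0.0
```

Run:
```python
from h import *
c=get_calibration("wrist");w=grab_frame("wrist");cv2.imwrite("pics/w1.png",w)
print(c["vfov"],c["cx"],c["cy"],np.round(c["extrinsics"],4).tolist()); o,d=ray(c,(256,192));print(o,d)
print(bot.get_obs()["qpos"].round(3))
cv2.imwrite("pics/w1v.png",cv2.resize(w,(800,600)))
```

```text
60.08048505530542 264.14743211723135 191.5994252034336 [[0.0067, 1.0, 0.0003, -0.0926], [-0.9584, 0.0065, -0.2853, 0.5109], [-0.2852, 0.0016, 0.9585, -0.2543], [0.0, 0.0, 0.0, 1.0]]
[0.41775012 0.08971533 0.38945035] [ 0.28615227 -0.02614    -0.95782753]
[0.181 0.235 0.038 1.375 0.    0.185]
```

View pics/w1v.png

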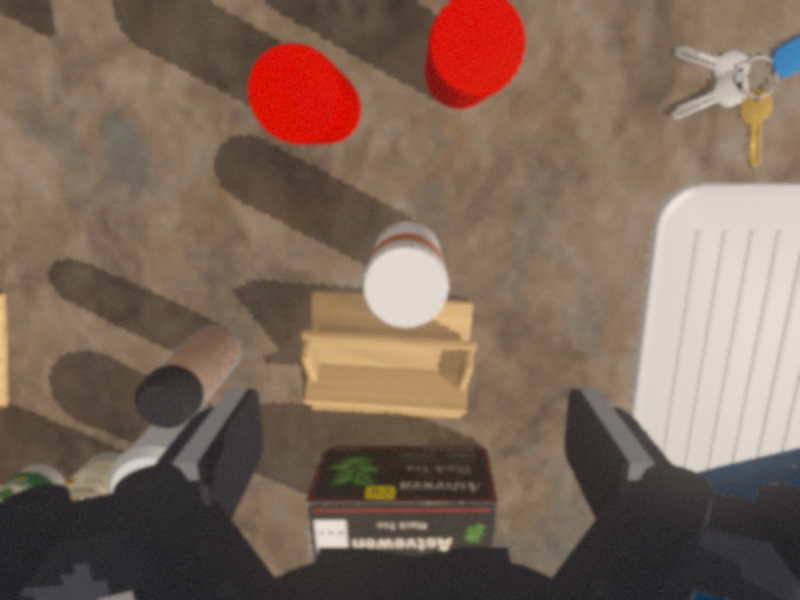

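Wrist view: bottle cap at (406,285), stand_b foot front edge from (312,292) to (473,303), its seat's top edge v≈340. The red decoys are at (303,93) and (475,45), well clear of the fingers.

Run:
```python
from h import *
c=get_calibration("wrist");ct,cs=get_calibration("top"),get_calibration("scene")
w=cv2.imread("pics/w1.png");h=cv2.cvtColor(w,cv2.COLOR_BGR2HSV)
m=cv2.inRange(h,(0,0,165),(180,45,255));z=np.zeros_like(m);cv2.circle(z,(260,180),36,255,-1);m&=z
cv2.imwrite("pics/m.png",m)
n,l,st,ce=cv2.connectedComponentsWithStats(m);i=1+np.argmax(st[1:,4]);print(ce[i],st[i])
k=cv2.findContours((l==i).astype(np.uint8),0,2)[0][0];(cc,r)=cv2.minEnclosingCircle(k);print(cc,r)
print("tri",tri([ray(c,(260,184)),ray(ct,(183.4,200.4))]),tri([ray(c,(260,184)),ray(cs,(200,152))]))
print("cap z.105",onz(c,(260,184),.105))
for p in [(312,291.5),(473,303)]: print("foot front",onz(c,np.array(p)/1.5625,.008))
for p in [(303,337),(476,343)]: print("top edge",onz(c,np.array(p)/1.5625,.06))
for p in [(303,407),(467,415)]: print("back",onz(c,np.array(p)/1.5625,.03))
```

```text
[259.61335677 182.75615114] [ 232  157   56   53 2276]
(259.359375, 181.359375) 27.879451751708984
tri (array([0.49592919, 0.08650165, 0.10076026]), [np.float64(4.390711475240875e-05), np.float64(4.390711475243278e-05)]) (array([0.49730397, 0.08530513, 0.10270576]), [np.float64(0.0021948161812222872), np.float64(0.0021948161812222317)])
cap z.105 [0.49480559 0.08659016 0.105     ]
foot front [0.52410327 0.01322117 0.008     ]
foot front [0.5338637  0.13648771 0.008     ]
top edge [0.54150932 0.01573902 0.06      ]
top edge [0.54641004 0.13307717 0.06      ]
back [0.61034633 0.00519926 0.03      ]
back [0.61783898 0.13178366 0.03      ]
```

Request:
{"op": "jog_arm", "data": {
  "commands": [
    {"gripper":1,"xyz":[0.09,-0.07,-1.2],"rotation":[0,0,0]},
    {"gripper":1,"xyz":[0.09,-0.07,-2.4],"rotation":[0,0,0]},
    {"gripper":1,"xyz":[0.09,-0.07,-3.6],"rotation":[0,0,0]},
    {"gripper":1,"xyz":[0.09,-0.07,-4.75],"rotation":[0,0,0]},
    {"gripper":1,"xyz":[0.09,-0.07,-4.75],"rotation":[0,0,0]},
    {"gripper":0.4,"xyz":[0.09,-0.07,-4.75],"rotation":[0,0,0]},
    {"gripper":0.4,"xyz":[0.09,-0.07,-4.75],"rotation":[0,0,0]},
    {"gripper":0.4,"xyz":[0.09,-0.07,-4.75],"rotation":[0,0,0]},
    {"gripper":0.4,"xyz":[0.09,-0.07,-4.75],"rotation":[0,0,0]},
    {"gripper":0.4,"xyz":[0.09,-0.07,-4.75],"rotation":[0,0,0]}
  ]
}}

```text
clock: 2.35
eef_pos: [0.498, 0.0882, 0.0603]
eef_rot: [[-1.0, 0.003, 0.006], [0.003, 1.0, 0.002], [-0.006, 0.002, -1.0]]
force: [-0.5, -0.3, 7.8]
gripper_width: 0.0485
finger_force: 60.0
```

Request:
{"op": "jog_arm", "data": {
  "commands": [
    {"gripper":0.4,"xyz":[0,0,1],"rotation":[0,0,0]},
    {"gripper":0.4,"xyz":[-0.1,-0.3,2],"rotation":[0,0,0]},
    {"gripper":0.4,"xyz":[-0.4,-1.4,2],"rotation":[0,0,0]},
    {"gripper":0.4,"xyz":[-0.6,-2.5,2],"rotation":[0,0,0]},
    {"gripper":0.4,"xyz":[-0.8,-3.6,2],"rotation":[0,0,0]},
    {"gripper":0.4,"xyz":[-0.95,-4.4,1.6],"rotation":[0,0,0]},
    {"gripper":0.4,"xyz":[-0.95,-4.5,1],"rotation":[0,0,0]},
    {"gripper":0.4,"xyz":[-0.95,-4.5,0.5],"rotation":[0,0,0]},
    {"gripper":0.4,"xyz":[-0.95,-4.5,0.15],"rotation":[0,0,0]},
    {"gripper":0.4,"xyz":[-0.95,-4.5,0.03],"rotation":[0,0,0]}
  ]
}}

```text
clock: 3.35
eef_pos: [0.4583, -0.0931, 0.06]
eef_rot: [[-1.0, 0.004, 0.002], [0.004, 1.0, -0.001], [-0.002, -0.001, -1.0]]
force: [3.0, -2.3, 2.6]
gripper_width: 0.0484
finger_force: 61.3
```

Request:
{"op": "jog_arm", "data": {
  "commands": [
    {"gripper":0.4,"xyz":[0,0,0],"rotation":[0,0,0]},
    {"gripper":0.4,"xyz":[0,0,0],"rotation":[0,0,0]}
  ]
}}

```text
clock: 3.55
eef_pos: [0.4585, -0.0926, 0.0596]
eef_rot: [[-1.0, 0.003, 0.002], [0.003, 1.0, -0.001], [-0.002, -0.0, -1.0]]
force: [-0.2, 0.0, 2.7]
gripper_width: 0.0482
finger_force: 61.6
```

Request:
{"op": "jog_arm", "data": {
  "commands": [
    {"gripper":1,"xyz":[0,0,0],"rotation":[0,0,0]},
    {"gripper":1,"xyz":[0,0,0],"rotation":[0,0,0]},
    {"gripper":1,"xyz":[0,0,0],"rotation":[0,0,0]},
    {"gripper":1,"xyz":[0,0,0],"rotation":[0,0,0]},
    {"gripper":1,"xyz":[0,0,1],"rotation":[0,0,0]},
    {"gripper":1,"xyz":[0,0,2.2],"rotation":[0,0,0]},
    {"gripper":1,"xyz":[0,0,3.4],"rotation":[0,0,0]},
    {"gripper":1,"xyz":[0,0,4.6],"rotation":[0,0,0]},
    {"gripper":1,"xyz":[0,0,5.8],"rotation":[0,0,0]},
    {"gripper":1,"xyz":[0,0,6],"rotation":[0,0,0]}
  ]
}}

```text
clock: 4.55
eef_pos: [0.4601, -0.0928, 0.3047]
eef_rot: [[-1.0, 0.003, 0.011], [0.003, 1.0, -0.002], [-0.011, -0.002, -1.0]]
force: [0.6, -0.8, -0.2]
gripper_width: 0.085
finger_force: 0.0
```

```bash
cat > snap.py <<'E'
import sys,pickle
from h import *
n=sys.argv[1]
c=get_calibration("wrist");w=grab_frame("wrist");cv2.imwrite(f"pics/{n}.png",w);pickle.dump(c,open(f"pics/{n}.pkl","wb"))
o=bot.get_obs();print(o["eef_pos"].round(4),o["qpos"].round(3),o["clock"])
E
python3 snap.py w2
```

```text
[ 0.4597 -0.0928  0.3032] [-0.199  0.151  0.079  1.489  0.    -0.196] 4.6
```

Request:
{"op": "jog_arm", "data": {
  "commands": [
    {"gripper":1,"xyz":[0.1,-1.2,-0.5],"rotation":[0,0,0]},
    {"gripper":1,"xyz":[0.2,-2.4,-0.8],"rotation":[0,0,0]},
    {"gripper":1,"xyz":[0.25,-3.6,-0.8],"rotation":[0,0,0]},
    {"gripper":1,"xyz":[0.25,-4.2,-0.8],"rotation":[0,0,0]},
    {"gripper":1,"xyz":[0.25,-4.2,-0.8],"rotation":[0,0,0]},
    {"gripper":1,"xyz":[0.25,-4.2,-0.8],"rotation":[0,0,0]}
  ]
}}

```text
clock: 5.2
eef_pos: [0.4667, -0.2602, 0.2645]
eef_rot: [[-1.0, 0.004, -0.003], [0.004, 1.0, 0.002], [0.003, 0.002, -1.0]]
force: [0.2, 0.2, 0.7]
gripper_width: 0.0854
finger_force: 0.0
```

```bash
python3 snap.py w3
```

```text
[ 0.4669 -0.2596  0.2651] [-0.508  0.301  0.173  1.446  0.    -0.505] 5.25
```

Request:
{"op": "jog_arm", "data": {
  "commands": [
    {"gripper":1,"xyz":[-0.5,-1,0],"rotation":[0,0,0]},
    {"gripper":1,"xyz":[-1,-2,0],"rotation":[0,0,0]},
    {"gripper":1,"xyz":[-1,-2,0],"rotation":[0,0,0]},
    {"gripper":1,"xyz":[-1,-2,0],"rotation":[0,0,0]}
  ]
}}

```text
clock: 5.65
eef_pos: [0.4273, -0.3396, 0.2662]
eef_rot: [[-1.0, 0.003, -0.0], [0.003, 1.0, 0.001], [0.0, 0.001, -1.0]]
force: [-0.6, 0.0, 0.5]
gripper_width: 0.0857
finger_force: 0.0
```

```bash
python3 snap.py w4
python3 - <<'E'
import cv2,numpy as np
a,b,c,d=[cv2.imread(f"pics/{n}.png") for n in ["w3","w4","w1","w2"]]
cv2.imwrite("pics/q.png",np.vstack([np.hstack([a,b])])[0:384,:][:, :].copy())
cv2.imwrite("pics/q.png",cv2.resize(np.vstack([np.hstack([a,b]),np.hstack([c,d])]),(800,600),interpolation=cv2.INTER_AREA))
E
```

```text
[ 0.4277 -0.3391  0.2663] [-6.710e-01  3.230e-01  2.060e-01  1.455e+00  1.000e-03 -6.690e-01] 5.7
```

View pics/q.png

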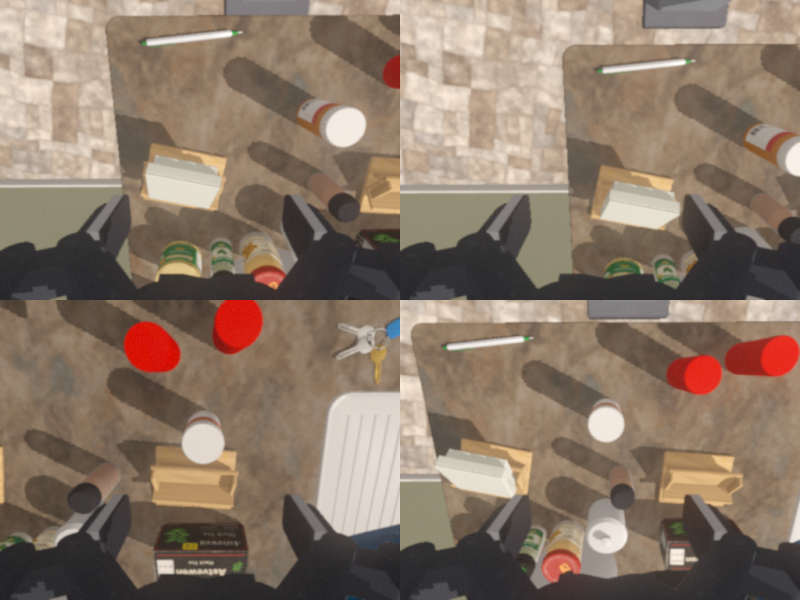

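Upright released bottle in the lower-right tile at (605,420). The case is visible in both top tiles at (182,180) and (637,200), and stand_b in the bottom tiles.

Run:
```python
import cv2,numpy as np
T=[("w3",232,228),("w4",301,248),("w1",250,224),("w2",384,228)]
L=[]
for n,x,y in T:
    im=cv2.imread(f"pics/{n}.png")[y-50:y+50,x-66:x+66]
    im=cv2.resize(im,(400,300),interpolation=cv2.INTER_CUBIC)
    L.append(cv2.convertScaleAbs(im,alpha=1.15))
cv2.imwrite("pics/q2.png",np.vstack([np.hstack(L[:2]),np.hstack(L[2:])]))
```

```text
(no output)
```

View pics/q2.png

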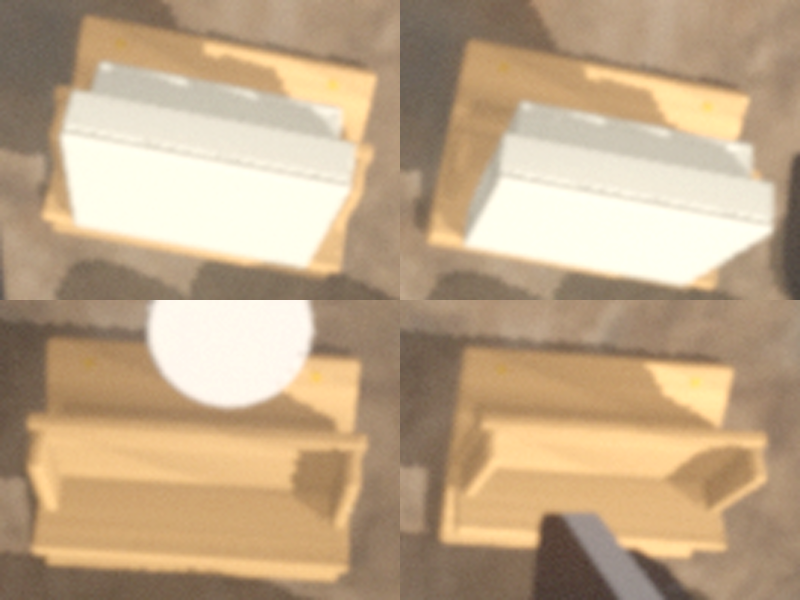

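Tiles (3.03x): lid upper edge corners at w3 (66,130)/(351,184) and w4 (103,174)/(373,218). Stand foot front corners are also clear: a in w3 (84,15)/(377,74), b in w1 (49,38)/(360,60) and w2 (66,47)/(333,68). I'll triangulate them.

```bash
cat > meas.py <<'E'
from h import *
import pickle
C={n:pickle.load(open(f"pics/{n}.pkl","rb")) for n in ["w2","w3","w4"]}
C["w1"]={"vfov":60.08048505530542,"cx":264.14743211723135,"cy":191.5994252034336,"extrinsics":[[0.0067,1.0,0.0003,-0.0926],[-0.9584,0.0065,-0.2853,0.5109],[-0.2852,0.0016,0.9585,-0.2543],[0,0,0,1]]}
O={"w3":(232,228),"w4":(301,248),"w1":(250,224),"w2":(384,228)}
def R(n,u,v):
    x,y=O[n]; return ray(C[n],((u+.5)*.33-.5+x-66,(v+.5)/3-.5+y-50))
def T(a,b):
    X,e=tri([R(*a),R(*b)]);return X,e[0]
P={}
for k,a,b in [("lidUL",("w3",66,130),("w4",103,174)),("lidUR",("w3",351,184),("w4",373,218)),("lidLL",("w3",75,228),("w4",67,243)),("lidLR",("w3",305,266),("w4",290,285)),
 ("skUL",("w3",70,93),("w4",108,136)),("skUR",("w3",357,143),("w4",370,182)),
 ("aFL",("w3",84,15),("w4",70,40)),("aFR",("w3",377,74),("w4",349,97)),
 ("bFL",("w1",49,38),("w2",66,47)),("bFR",("w1",360,60),("w2",333,68)),
 ("bTL",("w1",30,117),("w2",83,118)),("bTR",("w1",367,137),("w2",367,134))]:
    P[k],e=T(a,b);print(k,P[k].round(4),round(e*1e3,1))
for l,r in [("lidUL","lidUR"),("lidLL","lidLR"),("skUL","skUR"),("aFL","aFR"),("bFL","bFR"),("bTL","bTR")]:
    d=P[r]-P[l];print(l,"len",np.linalg.norm(d).round(4),"yaw",np.arctan2(-d[0],d[1]).round(3),"mid",((P[l]+P[r])/2).round(4))
for s in "ab":
    n={"a":["w3","w4"],"b":["w1","w2"]}[s]
for nm,n,l,r in [("a","w3",(84,15),(377,74)),("a","w4",(70,40),(349,97)),("b","w1",(49,38),(360,60)),("b","w2",(66,47),(333,68))]:
    q=[]
    for p in (l,r):
        o,d=R(n,*p);q.append(o+d*(.008-o[2])/d[2])
    d=q[1]-q[0];y=np.arctan2(-d[0],d[1]);x=np.array([np.cos(y),np.sin(y),0])
    og=(q[0]+q[1])/2+.035*x; print(nm,n,"w",np.linalg.norm(d).round(4),"yaw",y.round(3),"origin",og.round(4),"seat",(og-.002*x).round(4))
E
python3 meas.py
```

```text
lidUL [ 0.5122 -0.3351  0.1042] 0.1
lidUR [ 0.5325 -0.2423  0.1007] 1.0
lidLL [ 0.5787 -0.3495  0.0408] 1.1
lidLR [ 0.5926 -0.2575  0.0493] 0.2
skUL [ 0.5003 -0.3335  0.1007] 0.4
skUR [ 0.5242 -0.2401  0.088 ] 0.2
aFL [ 0.4989 -0.3477  0.0083] 0.0
aFR [ 0.5265 -0.2269  0.0058] 0.3
bFL [0.5251 0.0116 0.0041] 0.2
bFR [0.535  0.1354 0.0056] 0.1
bTL [0.5439 0.0112 0.0456] 0.1
bTR [0.5523 0.134  0.0451] 0.3
lidUL len 0.0951 yaw -0.215 mid [ 0.5224 -0.2887  0.1025]
lidLL len 0.0935 yaw -0.151 mid [ 0.5856 -0.3035  0.045 ]
skUL len 0.0973 yaw -0.25 mid [ 0.5122 -0.2868  0.0943]
aFL len 0.124 yaw -0.225 mid [ 0.5127 -0.2873  0.0071]
bFL len 0.1242 yaw -0.08 mid [0.5301 0.0735 0.0048]
bTL len 0.1231 yaw -0.069 mid [0.5481 0.0726 0.0453]
a w3 w 0.1237 yaw -0.216 origin [ 0.5464 -0.2949  0.008 ] seat [ 0.5445 -0.2944  0.008 ]
a w4 w 0.1231 yaw -0.22 origin [ 0.5466 -0.2953  0.008 ] seat [ 0.5446 -0.2949  0.008 ]
b w1 w 0.1231 yaw -0.081 origin [0.5641 0.0709 0.008 ] seat [0.5621 0.071  0.008 ]
b w2 w 0.1239 yaw -0.086 origin [0.5639 0.0695 0.008 ] seat [0.5619 0.0697 0.008 ]
```

```bash
cat > goal.py <<'E'
from h import *
from scipy.spatial.transform import Rotation as Ro
def Rt(psi,s):  # tool along slope; tool y = s*seat normal
    c,si=np.cos(psi),np.sin(psi);k=np.sqrt(.5)
    a=np.array([c*k,si*k,-k]);n=s*np.array([c*k,si*k,k])
    return np.column_stack([np.cross(n,a),n,a])
def todo(pos,R):
    o=bot.get_obs();print("shift units",((np.array(pos)-o["eef_pos"])/.04).round(3),"rot units",np.degrees(Ro.from_matrix(R@o["eef_rot"].T).as_rotvec()/8).round(3),"at",o["eef_pos"].round(4),"q",o["qpos"].round(2))
E
python3 - <<'E'
from goal import *
R=Rt(-.218,1);todo((.45,-.275,.26),R);todo((.470,-.277,.136),R)
E
```

```text
shift units [ 0.556  1.601 -0.157] rot units [  4.003  -4.996 -12.06 ] at [ 0.4277 -0.3391  0.2663] q [-0.67  0.32  0.21  1.46  0.   -0.67]
shift units [ 1.056  1.551 -3.257] rot units [  4.003  -4.996 -12.06 ] at [ 0.4277 -0.3391  0.2663] q [-0.67  0.32  0.21  1.46  0.   -0.67]
```

Request:
{"op": "jog_arm", "data": {
  "commands": [
    {"gripper":1,"xyz":[0.5,1.6,0],"rotation":[0.3,-0.37,-0.9]},
    {"gripper":1,"xyz":[0.5,1.6,0],"rotation":[0.6,-0.75,-1.8]},
    {"gripper":1,"xyz":[0.5,1.6,0],"rotation":[0.9,-1.12,-2.7]},
    {"gripper":1,"xyz":[0.5,1.6,0],"rotation":[1.2,-1.5,-3.6]},
    {"gripper":1,"xyz":[0.5,1.6,0],"rotation":[1.5,-1.87,-4.5]},
    {"gripper":1,"xyz":[0.5,1.6,0],"rotation":[1.8,-2.25,-5.4]},
    {"gripper":1,"xyz":[0.5,1.6,0],"rotation":[2.1,-2.62,-6.3]},
    {"gripper":1,"xyz":[0.5,1.6,0],"rotation":[2.4,-3.0,-7.2]},
    {"gripper":1,"xyz":[0.5,1.6,0],"rotation":[2.7,-3.37,-8.1]},
    {"gripper":1,"xyz":[0.5,1.6,0],"rotation":[3.0,-3.75,-9.0]}
  ]
}}

```text
clock: 6.7
eef_pos: [0.4481, -0.2744, 0.2665]
eef_rot: [[-0.215, 0.78, 0.587], [0.967, 0.256, 0.015], [-0.139, 0.571, -0.809]]
force: [-0.7, 0.4, 0.9]
gripper_width: 0.0854
finger_force: 0.0
```

Run:
```python
from goal import *
R=Rt(-.218,1);todo((.470,-.277,.136),R)
```

```text
shift units [ 0.548 -0.066 -3.263] rot units [ 1.002 -1.231 -3.034] at [ 0.4481 -0.2744  0.2665] q [-0.8  -0.05 -0.41  0.75  0.45  0.61]
```

Request:
{"op": "jog_arm", "data": {
  "commands": [
    {"gripper":1,"xyz":[0.1,0,-0.5],"rotation":[0.3,-0.37,-0.9]},
    {"gripper":1,"xyz":[0.2,0,-1.2],"rotation":[0.6,-0.75,-1.8]},
    {"gripper":1,"xyz":[0.35,-0.03,-2.1],"rotation":[0.9,-1.12,-2.7]},
    {"gripper":1,"xyz":[0.5,-0.06,-3],"rotation":[1,-1.23,-3.03]},
    {"gripper":1,"xyz":[0.55,-0.06,-3.26],"rotation":[1,-1.23,-3.03]},
    {"gripper":1,"xyz":[0.55,-0.06,-3.26],"rotation":[1,-1.23,-3.03]},
    {"gripper":1,"xyz":[0.55,-0.06,-3.26],"rotation":[1,-1.23,-3.03]}
  ]
}}

```text
clock: 7.4
eef_pos: [0.4705, -0.2776, 0.1366]
eef_rot: [[0.211, 0.693, 0.689], [0.977, -0.148, -0.151], [-0.003, 0.706, -0.709]]
force: [0.5, -0.5, 1.1]
gripper_width: 0.0854
finger_force: 0.0
```

Run:
```python
from goal import *
R=Rt(-.218,1);todo((.470,-.277,.136),R);todo((.539,-.2925,.0657),R)
s,t=grab_frame("scene"),grab_frame("top")
S=cv2.resize(s[165:285,300:420],(400,400),interpolation=cv2.INTER_CUBIC);Tt=cv2.resize(t[130:250,280:400],(400,400),interpolation=cv2.INTER_CUBIC)
cv2.imwrite("pics/pre.png",np.hstack([S,Tt]))
```

```text
shift units [-0.012  0.016 -0.015] rot units [ 0.015 -0.019 -0.038] at [ 0.4705 -0.2776  0.1366] q [-0.73  0.07 -0.84 -0.06  0.35  1.19]
shift units [ 1.713 -0.372 -1.773] rot units [ 0.015 -0.019 -0.038] at [ 0.4705 -0.2776  0.1366] q [-0.73  0.07 -0.84 -0.06  0.35  1.19]
```

View pics/pre.png

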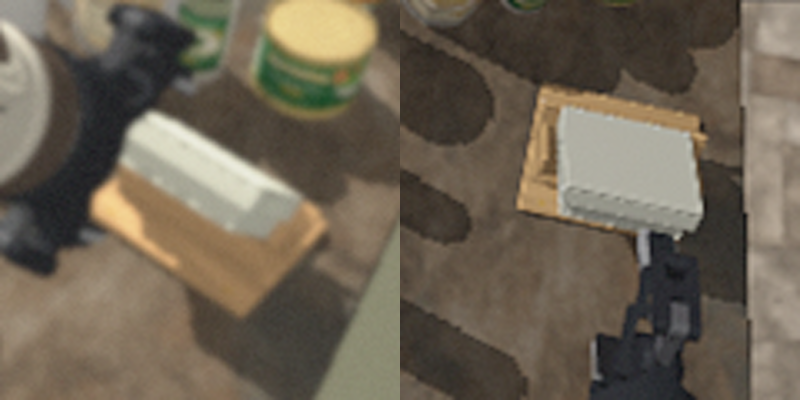

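Pre-grasp pictures: fingers open in front of the case, upper fingertip at (645,235) in the right tile, one above and one below the lid edge line (565,190)-(700,215). I'll check the lateral alignment numerically and compare lid edge corners in top.

Run:
```python
from goal import *
ct=get_calibration("top")
f=lambda X:((proj(ct,X)-[280,130])*400/120+[400,0]).round(1)
print("tip",f((.495,-.283,.180)))
c=np.array([.5445,-.2946,.06])+.001*np.array([.216,.976,0]);R=Rt(-.218,1);a,n=R[:,2],R[:,1];y=np.array([.2163,.976,0])
for sx,sy,sz in [(-48,48,17),(-48,-48,17),(48,48,17),(48,-48,17),(-48,48,3),(-48,-48,3)]: print(sx,sy,sz,f(c+(a*sx+y*sy+n*sz)/1000))
```

```text
tip [656.2 229.1]
-48 48 17 [564. 181.]
-48 -48 17 [702.1 212.2]
48 48 17 [563.2 103.4]
48 -48 17 [689.9 132. ]
-48 48 3 [558.1 196.7]
-48 -48 3 [694.7 227.6]
```

Request:
{"op": "jog_arm", "data": {
  "commands": [
    {"gripper":1,"xyz":[0.4,-0.09,-0.42],"rotation":[0,0,0]},
    {"gripper":1,"xyz":[0.85,-0.19,-0.9],"rotation":[0,0,0]},
    {"gripper":1,"xyz":[1.3,-0.28,-1.35],"rotation":[0,0,0]},
    {"gripper":1,"xyz":[1.55,-0.34,-1.6],"rotation":[0,0,0]},
    {"gripper":1,"xyz":[1.71,-0.37,-1.77],"rotation":[0,0,0]},
    {"gripper":1,"xyz":[1.71,-0.37,-1.77],"rotation":[0,0,0]},
    {"gripper":1,"xyz":[1.71,-0.37,-1.77],"rotation":[0,0,0]}
  ]
}}

```text
clock: 8.2
eef_pos: [0.5381, -0.2938, 0.066]
eef_rot: [[0.214, 0.693, 0.689], [0.977, -0.149, -0.153], [-0.003, 0.706, -0.708]]
force: [-0.1, -0.3, -0.1]
gripper_width: 0.0854
finger_force: 0.0
```

Request:
{"op": "jog_arm", "data": {
  "commands": [
    {"gripper":0.5,"xyz":[0,0,0],"rotation":[0,0,0]},
    {"gripper":0.5,"xyz":[0,0,0],"rotation":[0,0,0]},
    {"gripper":0.1,"xyz":[0,0,0],"rotation":[0,0,0]},
    {"gripper":0.1,"xyz":[0,0,0],"rotation":[0,0,0]},
    {"gripper":0.1,"xyz":[0,0,0],"rotation":[0,0,0]},
    {"gripper":0.1,"xyz":[0,0,0],"rotation":[0,0,0]}
  ]
}}

```text
clock: 8.8
eef_pos: [0.5392, -0.2942, 0.0675]
eef_rot: [[0.213, 0.69, 0.692], [0.977, -0.148, -0.154], [-0.004, 0.709, -0.706]]
force: [-3.2, 1.4, 7.7]
gripper_width: 0.033
finger_force: 59.4
```

Run:
```python
from goal import *
o=bot.get_obs();print(o["qpos"].round(3),o["moment"].round(2))
todo((.539,-.2925,.0657),Rt(-.218,1))
s,t=grab_frame("scene"),grab_frame("top")
S=cv2.resize(s[165:285,300:420],(400,400),interpolation=cv2.INTER_CUBIC);Tt=cv2.resize(t[130:250,280:400],(400,400),interpolation=cv2.INTER_CUBIC)
cv2.imwrite("pics/grip.png",np.hstack([S,Tt]))
```

```text
[-0.645  0.343 -0.777 -0.29   0.297  1.255] [0.06 0.   0.14]
shift units [-0.005  0.042 -0.045] rot units [ 0.029  0.008 -0.024] at [ 0.5392 -0.2942  0.0675] q [-0.64  0.34 -0.78 -0.29  0.3   1.26]
```

View pics/grip.png

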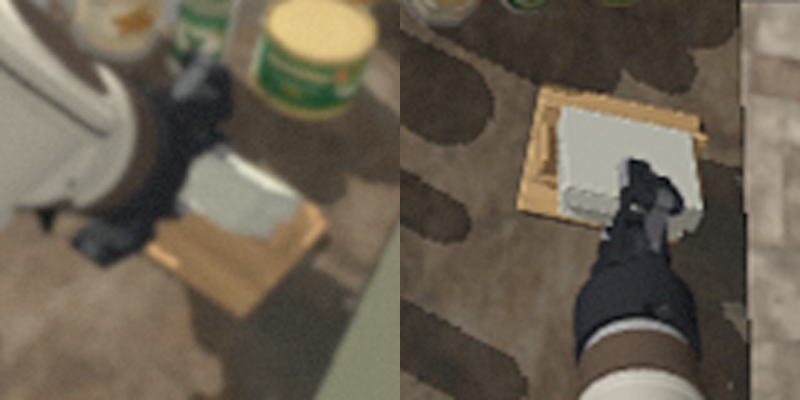

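Gripped: jaws closed to 33 mm on the free half of the case, with the top pad at (640,170) in the right tile and the case still on the stand. Now lifting vertically.

Request:
{"op": "jog_arm", "data": {
  "commands": [
    {"gripper":0.1,"xyz":[0,0,0.3],"rotation":[0,0,0]},
    {"gripper":0.1,"xyz":[0,0,0.8],"rotation":[0,0,0]},
    {"gripper":0.1,"xyz":[-0.2,0.1,1.5],"rotation":[0,0,0]},
    {"gripper":0.1,"xyz":[-0.5,0.3,2.3],"rotation":[0,0,0]},
    {"gripper":0.1,"xyz":[-0.8,0.6,3.1],"rotation":[0,0,0]},
    {"gripper":0.1,"xyz":[-1.1,1,3.9],"rotation":[0,0,0]},
    {"gripper":0.1,"xyz":[-1.4,1.5,4.7],"rotation":[0,0,0]},
    {"gripper":0.1,"xyz":[-1.6,2,5.3],"rotation":[0,0,0]},
    {"gripper":0.1,"xyz":[-1.7,2.4,5.8],"rotation":[0,0,0]},
    {"gripper":0.1,"xyz":[-1.8,2.6,6],"rotation":[0,0,0]}
  ]
}}

```text
clock: 9.9
eef_pos: [0.4658, -0.1887, 0.3076]
eef_rot: [[0.213, 0.691, 0.691], [0.977, -0.148, -0.153], [-0.004, 0.708, -0.707]]
force: [1.0, 0.2, -1.3]
gripper_width: 0.0331
finger_force: 62.0
```

Run:
```python
from goal import *
print(bot.get_obs()["finger_force"],bot.get_obs()["gripper_width"])
todo((.557,.0726,.25),Rt(-.083,-1))
s=grab_frame("scene");cv2.imwrite("pics/lift.png",s)
```

```text
62.011027336120605 0.03311762807323427
shift units [ 2.279  6.533 -1.441] rot units [ 15.298  -2.322 -15.431] at [ 0.4658 -0.1887  0.3076] q [-0.51 -0.31 -0.63  0.49  0.2   1.36]
```

View pics/lift.png

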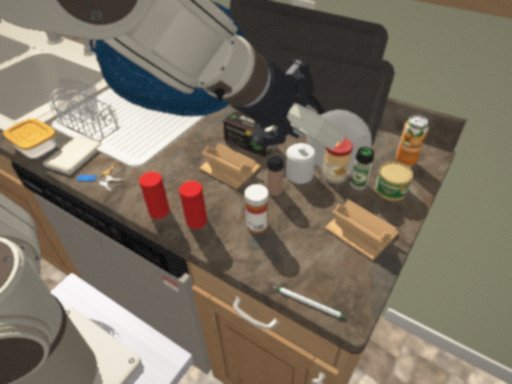

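Case closed in the gripper at (315,122), clear above everything. Now flipping about the tool axis in three parts while moving over to stand_b.

Request:
{"op": "jog_arm", "data": {
  "commands": [
    {"gripper":0.1,"xyz":[0.0,0.2,0],"rotation":[-0.5,0.11,0.51]},
    {"gripper":0.1,"xyz":[0.0,0.4,0],"rotation":[-1,0.22,1.02]},
    {"gripper":0.1,"xyz":[0,0.6,0],"rotation":[-1.5,0.33,1.53]},
    {"gripper":0.1,"xyz":[0,0.8,0],"rotation":[-2,0.44,2.05]},
    {"gripper":0.1,"xyz":[0,1,0],"rotation":[-2.5,0.55,2.56]},
    {"gripper":0.1,"xyz":[0,1.2,0],"rotation":[-3,0.66,3.07]},
    {"gripper":0.1,"xyz":[0,1.4,0],"rotation":[-3.5,0.77,3.58]},
    {"gripper":0.1,"xyz":[0,1.6,0],"rotation":[-4,0.89,4.09]},
    {"gripper":0.1,"xyz":[0,1.8,0],"rotation":[-4.5,1,4.6]},
    {"gripper":0.1,"xyz":[0,2,0],"rotation":[-5,1.11,5.12]}
  ]
}}

```text
clock: 10.95
eef_pos: [0.4652, -0.1095, 0.3025]
eef_rot: [[-0.477, 0.55, 0.686], [0.643, 0.75, -0.155], [-0.6, 0.367, -0.711]]
force: [-0.5, 0.8, -2.0]
gripper_width: 0.0329
finger_force: 61.9
```

Request:
{"op": "jog_arm", "data": {
  "commands": [
    {"gripper":0.1,"xyz":[0.0,0.2,0],"rotation":[-0.5,0.11,0.51]},
    {"gripper":0.1,"xyz":[0.0,0.4,0],"rotation":[-1,0.22,1.02]},
    {"gripper":0.1,"xyz":[0,0.6,0],"rotation":[-1.5,0.33,1.53]},
    {"gripper":0.1,"xyz":[0,0.8,0],"rotation":[-2,0.44,2.05]},
    {"gripper":0.1,"xyz":[0,1,0],"rotation":[-2.5,0.55,2.56]},
    {"gripper":0.1,"xyz":[0,1.2,0],"rotation":[-3,0.66,3.07]},
    {"gripper":0.1,"xyz":[0,1.4,0],"rotation":[-3.5,0.77,3.58]},
    {"gripper":0.1,"xyz":[0,1.6,0],"rotation":[-4,0.89,4.09]},
    {"gripper":0.1,"xyz":[0,1.8,0],"rotation":[-4.5,1,4.6]},
    {"gripper":0.1,"xyz":[0,2,0],"rotation":[-5,1.11,5.12]}
  ]
}}

```text
clock: 11.95
eef_pos: [0.4652, -0.0296, 0.3026]
eef_rot: [[-0.718, -0.111, 0.688], [-0.296, 0.942, -0.157], [-0.631, -0.316, -0.709]]
force: [-0.1, -0.2, -1.3]
gripper_width: 0.0331
finger_force: 61.9
```

Run:
```python
from goal import *
todo((.557,.0726,.25),Rt(-.083,-1)); print(bot.get_obs()["gripper_width"])
```

```text
shift units [ 2.294  2.554 -1.315] rot units [-5.59   0.846  6.568] at [ 0.4652 -0.0296  0.3026] q [ 0.07 -0.4  -0.69  0.52 -0.21 -0.25]
0.03314891119023267
```

Request:
{"op": "jog_arm", "data": {
  "commands": [
    {"gripper":0.1,"xyz":[0.1,0.3,0],"rotation":[-0.56,0.08,0.66]},
    {"gripper":0.1,"xyz":[0.3,0.6,0],"rotation":[-1.12,0.17,1.31]},
    {"gripper":0.1,"xyz":[0.5,0.9,0],"rotation":[-1.68,0.25,1.97]},
    {"gripper":0.1,"xyz":[0.8,1.2,0],"rotation":[-2.24,0.34,2.63]},
    {"gripper":0.1,"xyz":[1.1,1.5,0],"rotation":[-2.8,0.42,3.28]},
    {"gripper":0.1,"xyz":[1.4,1.8,0],"rotation":[-3.35,0.51,3.94]},
    {"gripper":0.1,"xyz":[1.7,2.1,0],"rotation":[-3.91,0.59,4.6]},
    {"gripper":0.1,"xyz":[2,2.4,0],"rotation":[-4.47,0.68,5.25]},
    {"gripper":0.1,"xyz":[2.2,2.55,0],"rotation":[-5.03,0.76,5.91]},
    {"gripper":0.1,"xyz":[2.29,2.55,0],"rotation":[-5.59,0.85,6.57]}
  ]
}}

```text
clock: 12.95
eef_pos: [0.5576, 0.0729, 0.3022]
eef_rot: [[-0.079, -0.708, 0.702], [-0.997, 0.057, -0.054], [-0.001, -0.704, -0.71]]
force: [-0.2, -0.3, -1.1]
gripper_width: 0.0333
finger_force: 61.9
```

Request:
{"op": "jog_arm", "data": {
  "commands": [
    {"gripper":0.1,"xyz":[0,0,-1],"rotation":[0,0,0]},
    {"gripper":0.1,"xyz":[0,0,-2],"rotation":[0,0,0]},
    {"gripper":0.1,"xyz":[0,0,-3],"rotation":[0,0,0]},
    {"gripper":0.1,"xyz":[0,0,-3.2],"rotation":[0,0,0]},
    {"gripper":0.1,"xyz":[0,0,-3.2],"rotation":[0,0,0]},
    {"gripper":0.1,"xyz":[0,0,-3.2],"rotation":[0,0,0]}
  ]
}}

```text
clock: 13.55
eef_pos: [0.559, 0.0726, 0.1788]
eef_rot: [[-0.084, -0.702, 0.707], [-0.996, 0.064, -0.055], [-0.007, -0.709, -0.705]]
force: [-0.0, 1.7, -1.5]
gripper_width: 0.0328
finger_force: 61.9
```

Run:
```python
from goal import *
todo((.557,.0726,.0675),Rt(-.083,-1)); print(bot.get_obs()["gripper_width"])
t=grab_frame("top");s=grab_frame("scene");cv2.imwrite("pics/ovt.png",t);cv2.imwrite("pics/ovs.png",s)
# where is the case (pale, low saturation) seen in top near stand b?
h=cv2.cvtColor(t,cv2.COLOR_BGR2HSV);m=cv2.inRange(h,(0,0,150),(180,45,255))
n,l,st,ce=cv2.connectedComponentsWithStats(m[100:240,130:260])
for i in range(1,n):
    if st[i,4]>150: print(st[i]+[130,100,0,0,0],ce[i]+[130,100], cv2.minAreaRect(np.argwhere(l==i)[:,::-1].astype(np.float32)))
ct=get_calibration("top");o=bot.get_obs();R=o["eef_rot"];c=o["eef_pos"]+.009*R[:,2]+.0018*R[:,0]
for sx,sy,sz in [(-48,48,17),(-48,-48,17),(48,48,17),(48,-48,17)]: print(sx,sy,proj(ct,c+(R[:,2]*sx-R[:,0]*sy-R[:,1]*sz)/1000).round(1))
```

```text
shift units [-0.05   0.    -2.783] rot units [-0.047  0.023  0.006] at [0.559  0.0726 0.1788] q [ 0.25  0.   -0.77  0.04 -0.23 -1.32]
0.0328018677821428
[249 123  11  26 227] [254.74889868 135.76651982] ((124.0, 35.5), (25.0, 10.0), 90.0)
[159 145  50  29 782] [185.80690537 156.63299233] ((53.546730041503906, 58.5910530090332), (46.866355895996094, 26.030555725097656), 6.519801616668701)
[133 232  31   8 189] [148.23809524 235.94708995] ((18.0, 135.5), (30.0, 7.0), -0.0)
-48 48 [155.3 168.8]
-48 -48 [204.7 173.3]
48 48 [167.1 142.6]
48 -48 [211.8 146.7]
```

Request:
{"op": "jog_arm", "data": {
  "commands": [
    {"gripper":0.1,"xyz":[-0.05,0,-0.6],"rotation":[0,0,0]},
    {"gripper":0.1,"xyz":[-0.05,0,-1.2],"rotation":[0,0,0]},
    {"gripper":0.1,"xyz":[-0.05,0,-1.7],"rotation":[0,0,0]},
    {"gripper":0.1,"xyz":[-0.05,0,-2.0],"rotation":[0,0,0]},
    {"gripper":0.1,"xyz":[-0.05,0,-2.2],"rotation":[0,0,0]},
    {"gripper":0.1,"xyz":[-0.05,0,-2.35],"rotation":[0,0,0]},
    {"gripper":0.1,"xyz":[-0.05,0,-2.5],"rotation":[0,0,0]},
    {"gripper":0.1,"xyz":[-0.05,0,-2.6],"rotation":[0,0,0]},
    {"gripper":0.1,"xyz":[-0.05,0,-2.65],"rotation":[0,0,0]},
    {"gripper":0.1,"xyz":[-0.05,0,-2.65],"rotation":[0,0,0]}
  ]
}}

```text
clock: 14.65
eef_pos: [0.5556, 0.0725, 0.0712]
eef_rot: [[-0.083, -0.704, 0.705], [-0.996, 0.063, -0.055], [-0.006, -0.707, -0.707]]
force: [-0.0, -0.5, -1.6]
gripper_width: 0.0332
finger_force: 62.0
```

Run:
```python
from goal import *
todo((.557,.0726,.0675),Rt(-.083,-1)); o=bot.get_obs();print(o["gripper_width"],o["force"],o["moment"])
```

```text
shift units [ 0.035  0.004 -0.091] rot units [-0.044  0.007  0.004] at [0.5556 0.0725 0.0712] q [ 0.26  0.26 -0.92 -0.36 -0.23 -1.32]
0.03316710998422833 [-0.02830613 -0.53754707 -1.64213536] [ 0.08840603  0.9274917  -0.00932704]
```

Request:
{"op": "jog_arm", "data": {
  "commands": [
    {"gripper":0.1,"xyz":[0.03,0,-0.05],"rotation":[0,0,0]},
    {"gripper":0.1,"xyz":[0.03,0,-0.1],"rotation":[0,0,0]},
    {"gripper":0.1,"xyz":[0.03,0,-0.13],"rotation":[0,0,0]},
    {"gripper":0.1,"xyz":[0.03,0,-0.13],"rotation":[0,0,0]}
  ]
}}

```text
clock: 15.05
eef_pos: [0.5573, 0.072, 0.0682]
eef_rot: [[-0.085, -0.7, 0.709], [-0.996, 0.064, -0.056], [-0.006, -0.711, -0.703]]
force: [-12.8, -2.9, 15.2]
gripper_width: 0.0331
finger_force: 65.0
```

Request:
{"op": "jog_arm", "data": {
  "commands": [
    {"gripper":0.1,"xyz":[-0.02,0,0],"rotation":[0,0,0]},
    {"gripper":0.1,"xyz":[-0.045,0,-0.01],"rotation":[0,0,0]},
    {"gripper":0.1,"xyz":[-0.045,0,-0.01],"rotation":[0,0,0]}
  ]
}}

```text
clock: 15.35
eef_pos: [0.5571, 0.0724, 0.0681]
eef_rot: [[-0.085, -0.7, 0.71], [-0.996, 0.064, -0.055], [-0.007, -0.712, -0.702]]
force: [-3.6, -2.1, 9.6]
gripper_width: 0.0333
finger_force: 63.4
```

Request:
{"op": "jog_arm", "data": {
  "commands": [
    {"gripper":0.5,"xyz":[0,0,0],"rotation":[0,0,0]},
    {"gripper":0.5,"xyz":[0,0,0],"rotation":[0,0,0]},
    {"gripper":0.7,"xyz":[0,0,0],"rotation":[0,0,0]},
    {"gripper":1,"xyz":[0,0,0],"rotation":[0,0,0]},
    {"gripper":1,"xyz":[0,0,0],"rotation":[0,0,0]},
    {"gripper":1,"xyz":[0,0,0],"rotation":[0,0,0]}
  ]
}}

```text
clock: 15.95
eef_pos: [0.5548, 0.0724, 0.0654]
eef_rot: [[-0.083, -0.704, 0.705], [-0.997, 0.063, -0.055], [-0.006, -0.707, -0.707]]
force: [-0.1, 0.7, -0.3]
gripper_width: 0.0855
finger_force: 0.0
```

Request:
{"op": "jog_arm", "data": {
  "commands": [
    {"gripper":1,"xyz":[-0.3,0.02,0.3],"rotation":[0,0,0]},
    {"gripper":1,"xyz":[-0.8,0.06,0.8],"rotation":[0,0,0]},
    {"gripper":1,"xyz":[-1.4,0.11,1.4],"rotation":[0,0,0]},
    {"gripper":1,"xyz":[-2.1,0.17,2.1],"rotation":[0,0,0]},
    {"gripper":1,"xyz":[-2.8,0.22,2.9],"rotation":[0,0,0]},
    {"gripper":1,"xyz":[-3.4,0.26,3.6],"rotation":[0,0,0]},
    {"gripper":1,"xyz":[-4,0.3,4.4],"rotation":[0,0,0]},
    {"gripper":1,"xyz":[-4.5,0.3,5],"rotation":[0,0,0]},
    {"gripper":1,"xyz":[-4.5,0.3,5],"rotation":[0,0,0]}
  ]
}}

```text
clock: 16.85
eef_pos: [0.3751, 0.0857, 0.2702]
eef_rot: [[-0.081, -0.699, 0.711], [-0.997, 0.065, -0.05], [-0.011, -0.712, -0.702]]
force: [-0.1, 0.9, 0.7]
gripper_width: 0.0856
finger_force: 0.0
```

Run:
```python
from goal import *
o=bot.get_obs();print(o["eef_pos"],o["force"],o["clock"])
t=grab_frame("top");s=grab_frame("scene");ct,cs=get_calibration("top"),get_calibration("scene")
R=Rt(-.083,1);a,n=R[:,2],R[:,1];y=np.array([.083,.9966,0]);c=np.array([.562,.0704,.06])
A=cv2.resize(s[110:210,150:250],(400,400),interpolation=cv2.INTER_CUBIC);B=cv2.resize(t[120:220,140:240],(400,400),interpolation=cv2.INTER_CUBIC)
# expected base upper-face (86 mm) corners when home, drawn as dots and printed
for im,cal,off in [(A,cs,(150,110)),(B,ct,(140,120))]:
    for sx,sy in [(-43,43),(-43,-43),(43,-43),(43,43)]:
        p=((proj(cal,c+(a*sx+y*sy+n*17)/1000)-off+.5)*4).round().astype(int);cv2.circle(im,tuple(map(int,p)),3,(255,0,255),1);print(p)
cv2.imwrite("pics/end.png",np.hstack([A,B]));cv2.imwrite("pics/endt.png",t);cv2.imwrite("pics/ends.png",s)
```

```text
[0.37512748 0.08566399 0.27018224] [-0.08940679  0.89791736  0.66469674] 16.85
[212 111]
[321 165]
[390 191]
[287 140]
[127 232]
[279 246]
[301 160]
[160 148]
```

View pics/end.png

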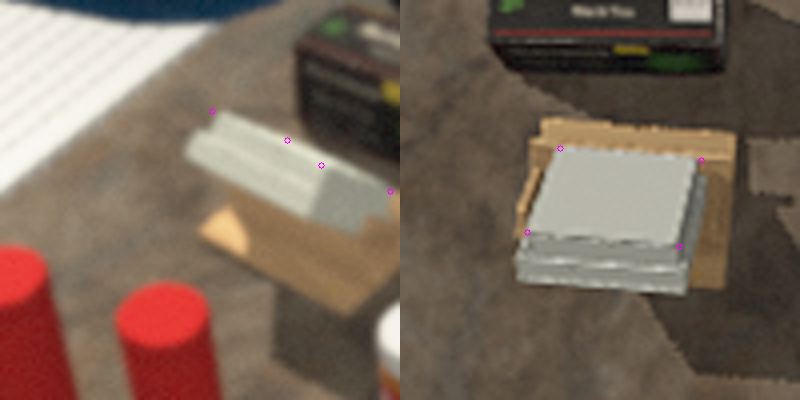

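The final picture shows the case lid-down in stand_b. The base face corners in the top tile, (527,232), (680,245), (697,158) and (562,148), fall on the predicted home marks, and the robot is clear.

```bash
python3 -c "
from station import bot
print(bot.sign_off())"
```

```text
the job is handed in; nothing more can be done
None
```

I handed the job in at about 17 s on the robot's clock; no verdict came back. The bottle stands upright and released about 19 cm from stand_b, and the case is closed, lid underneath, within a few mm of fully home in stand_b by the final pictures.

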